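# Find the unlatched hatch of the filings box and tip it open

### The job

The wooden box on the jeweller's bench has four identical hatch panels in its top; three are bolted from inside, and one is unbolted and rocks when it is pressed near its front or back end. Press the panels with your fingertips to find the one that rocks, then push that panel round on its pivot until it stands open, close to upright, and leave it so. Pick nothing up, and leave the file, the brass puck, the jar and the ring mandrel where they are.

Things in the scene. Friction and masses are not known exactly. Their poses are not given: they have to be found in the camera images.
- place_1 (a point): the leftmost (+y) of the four panels in the row, the box seen with its front (-x) side towards you: the centre of the panel's top face when it lies flush, a fixed point of the box 90 mm above the bench; x along the panel towards the box's back edge, y along the row to the left, z up
- place_2 (a point): the second from the left of the four panels in the row, the box seen with its front (-x) side towards you: the centre of the panel's top face when it lies flush, a fixed point of the box 90 mm above the bench; x along the panel towards the box's back edge, y along the row to the left, z up
- place_3 (a point): the third from the left of the four panels in the row, the box seen with its front (-x) side towards you: the centre of the panel's top face when it lies flush, a fixed point of the box 90 mm above the bench; x along the panel towards the box's back edge, y along the row to the left, z up
- place_4 (a point): the rightmost (-y) of the four panels in the row, the box seen with its front (-x) side towards you: the centre of the panel's top face when it lies flush, a fixed point of the box 90 mm above the bench; x along the panel towards the box's back edge, y along the row to the left, z up
- loose_panel (a joint): tilt of the one unbolted panel, wherever in the row it is (rad): 0 flush, positive with its back (+x) end down and front end up, negative the other way; it turns to 1.4 either way, and either way will do. Balanced, with a stiff pivot: about 2 N pressed 45 mm from its middle turns it (5 N at 20 mm; none in the middle), and it stays at any tilt. The bolted panels are rigid
- box: wooden box fixed to the bench, 220 (x) by 550 (y) by 90 mm high, turned up to 0.25 rad; origin at the centre of its underside, -x is its front. Four panels in its top, all 106 (x) by 88 (y) by 10 mm, flush, 106 mm apart, in openings 110 by 94 mm; each pivots across its middle on a pin along y 5 mm below its top face. Below it is hollow to 8 mm above the bench: fingertips can follow a sinking end
- file: bystander: needle file, 180 mm long, 10 mm high, lying along the front margin of the box's top, about 35 mm in front of the panels; origin at the middle of its underside
- puck: bystander: brass puck, 36 mm across, 20 mm high, on the left end margin of the box's top; origin at the centre of its underside
- jar: bystander: amber glass jar, 56 mm across, 75 mm high, standing on the bench to the left of the box; origin at the centre of its underside
- mandrel: bystander: steel ring mandrel, a slim cone 130 mm high on a 64 mm foot, standing on the bench to the right of the box; origin at the centre of its underside

How it is judged:
By the outcome, as a careful person would: the job done as asked, in the order asked, and still so for the second after the job is handed in, with the robot touching nothing.
It also fails if it takes over 54 s, if anything falls off the work surface, if the arm or the gripper's body presses on something with over 40 N, if the wrist force passes 120 N, or if a joint passes its speed limit or range.

### The arm

A 6-joint arm with a two-finger parallel gripper is mounted at the origin on the work surface. World frame = base frame: x ahead of the robot, y to its left, z up, the work surface at z = 0. Lengths are in mm, angles in rad, forces in N, time in s.
With the tool pointing down it reaches from about 275 to 1000 mm from the base axis. Payload 8.4 kg.
Tool frame: the origin (TCP) lies where the fingers leave the gripper's body, on its centre line; the fingertips stand 73 mm ahead of it and the grasp point (between the pads) lies 54 mm ahead of it (grip_point_offset is the distance from the TCP to the grasp point, in mm); z points along the fingers, y is the direction in which the jaws open and shut (so a half turn about z gives the same grasp; the last joint's range is limited). The gripper opens to 85 mm and grips with 20 to 120 N. Pads are 22 mm wide; open, the fingers measure 114 mm over their backs; the gripper's body (76 mm by 85 mm) begins 54 mm behind the grasp point. The pads swing forward as they close: fully open they stand 13 mm farther back than shut.
Start: joints at [1.168, 0.353, 1.633, -0, 1.155, -0.002], TCP at [243.846, 575.472, 303.881] pointing down, gripper open.
Joint ranges: [-2.63, 2.63], [-0.92, 2.1], [0.06, 2.66], [-1.3, 4.44], [0, 2.69], [-3.02, 3.02]. Speed limits (rad/s): [2.22, 2.22, 2.79, 3.14, 3.14, 3.14].

### API

Orientations are given as [roll, pitch, yaw] about the fixed x, y, z axes, in that order (R = Rz(yaw) Ry(pitch) Rx(roll)).
In Python, from rig import sense, grab_frame, sign_off, grip_point_offset gives the robot as it stands. The module is installed in compiled form; this text tells all that it offers.
- The arm moves only by the tool drive_tool, never from a script. Its argument "targets" is one flat list of numbers, 7 for each row, row after row: the shift along the tool's x, y, z in m, then the turn, a rotation vector about the tool's x, y, z in rad, then the opening, from 0 (shut) to 1 (fully open). In form: [tx, ty, tz, wx, wy, wz, grip, tx, ty, tz, wx, wy, wz, grip, ...]. A call has 1 to 12 rows; each row is the pose to reach, as a shift and turn from the pose commanded when the call began, along the tool's axes at that moment; what a row does not reach only later rows make up. A row lasts 1/12 s, in which the tool goes at most 41.7 mm and 7.16 degrees, less where a joint would pass 70% of its speed; a pose out of reach is approached as far as the arm can. A call with a gripper value outside its range is refused whole. The fingers move at their own pace and stop on an object; "force" is the grip in N (left out, the last holds). Time passes only in rows, so rows that repeat a pose let the fingers close. It gives the time, the measured TCP pose, the force and the opening at its end, in the units of the state.
- sense(): the state, without advancing time (a new reading comes with each control period).
- grab_frame(name): name is "side" or "top" or "wrist"; returns a dict with "color" (420x560x3 uint8, blue, green, red), "vertical_fov" (degrees; the focal length in pixels is half the picture's height over the tangent of half this angle, whatever the lens; pixels are square), "cx", "cy" (the principal point, pixels), "world_from_camera" (4x4, takes a point from camera to world coordinates). Camera axes: x right, y down, z forward; pixel columns grow to the right and rows downward; lengths in mm; the calibration is good to about 2 mm. A picture is of the moment at which its call begins. There is no depth.
- sign_off(): hands the job in, once; it reports no verdict.
The state is a dict: "clock": time; "qpos": joint angles; "qvel": joint speeds; "joint_efforts": joint torques, N m; "eef_pos": TCP position; "tcp_rot": TCP orientation; "contact_force": force on the tool from outside, world axes, zero at the start; "wrist_torque": the same for the moment, N m; "opening": opening from 0.0 (shut) to 1.0 (fully open).
Only numpy, scipy, OpenCV 4.12 (cv2) and the standard library are available. Lean on these libraries where they do the work, as an engineer would, in place of code of your own. Each camera call takes 0.05 s, during which the arm holds its last target. There are 200 camera calls.

## Working session

There is one attempt and no reset: what is moved stays moved. The work goes in short steps, Python scripts to look and compute and a tool call to move; the robot and the scene stay as the last step left them, time stands still between calls to the robot, and variables do not carry over. Pictures are saved under pics/ and viewed, about 8 in all and at most 12, crops included, and the job is handed in when it is done.

Besides the shell and the picture viewer there is one more tool, called after "Emit:" by a JSON object that holds its "api" and its "payload". drive_tool: Moves the arm, as the interface text tells. Its arguments: {"type":"object","properties":{"targets":{"type":"array"},"force":{"type":"number"}},"required":["targets"]}

```bash
mkdir -p pics; python3 - <<'E'
from rig import *
import cv2,numpy as np
for n in("top","side"):
    f=grab_frame(n);cv2.imwrite(f"pics/{n}0.png",f["color"]);print(n,f["vertical_fov"],f["cx"],f["cy"],np.round(f["world_from_camera"],4).tolist())
s=sense();print(s)
E
```

```text
top 44.80872070969097 270.1747706719808 203.0654177548214 [[-0.0105, -0.9947, 0.1024, 350.6085], [-0.9999, 0.0099, -0.0057, 13.401], [0.0046, -0.1024, -0.9947, 1394.8538], [0.0, 0.0, 0.0, 1.0]]
side 47.42373079971304 273.1734159161194 211.75848450738388 [[0.9936, -0.0887, 0.0704, 381.5047], [-0.1109, -0.6376, 0.7624, -1058.5722], [-0.0227, -0.7653, -0.6433, 967.9211], [0.0, 0.0, 0.0, 1.0]]
{'clock': 0.1, 'qpos': array([ 1.16756484e+00,  3.53562415e-01,  1.63408056e+00,  3.41037148e-05,
        1.15521866e+00, -2.38824917e-03]), 'qvel': array([-0.00095923, -0.00361448, -0.0020926 , -0.00038349,  0.00137365,
        0.00026488]), 'joint_efforts': array([-1.21013803e-03, -6.06351542e+01, -3.42819250e+01,  4.24739574e-05,
        3.97690965e-03, -5.08690528e-05]), 'eef_pos': array([243.71874236, 575.13910171, 303.23809514]), 'tcp_rot': array([-3.14032375e+00, -3.42139668e-05,  2.74073560e+00]), 'contact_force': array([ 1.3097882 , -0.31880458,  0.90646913]), 'wrist_torque': array([-0.04980127, -0.06950443, -0.00642702]), 'opening': 0.9976531196282494}
```

View pics/top0.png

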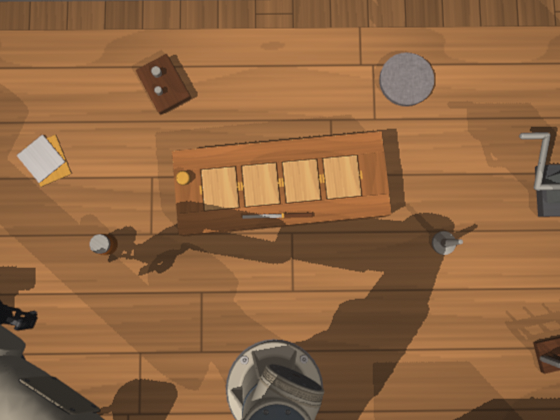

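View pics/side0.png

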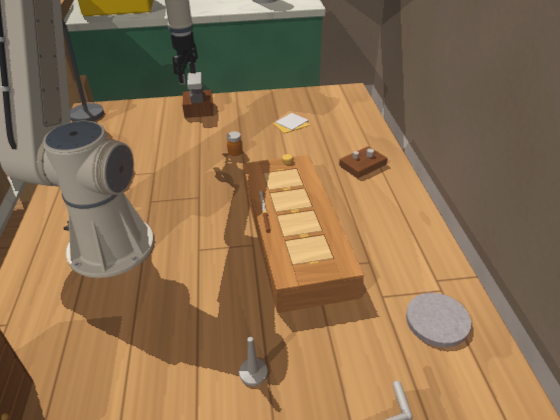

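```bash
cat > h.py <<'E'
import numpy as np
from rig import grab_frame,sense
def ray(f,u,v,z):
    fl=f["color"].shape[0]/2/np.tan(np.radians(f["vertical_fov"]/2));T=f["world_from_camera"]
    d=T[:3,:3]@[(u-f["cx"])/fl,(v-f["cy"])/fl,1];o=T[:3,3]
    return (o+d*(z-o[2])/d[2])[:2]
E
python3 - <<'E'
from h import *
import cv2
f=grab_frame("top");c=f["color"].astype(int)
m=((c[...,2]>190)&(c[...,1]>140)).astype(np.uint8);m[:,:195]=0;m[:,370:]=0;m[:150]=0;m[213:]=0
n,l,st,ce=cv2.connectedComponentsWithStats(cv2.morphologyEx(m,cv2.MORPH_OPEN,np.ones((5,5))))
P=[]
for i in range(1,n):
    if st[i,4]>300:
        r=cv2.minAreaRect(np.argwhere(l==i)[:,::-1].astype(np.float32));p=ray(f,*r[0],90);P.append(p);print(st[i],r,p.round(1))
P=np.array(sorted(P,key=lambda p:-p[1]));d=P[0]-P[-1];print(np.linalg.norm(d)/3,"yaw",np.arctan2(-d[0],d[1]),P.mean(0))
for uv in[(183,178),(244,215),(313,214)]:print(uv,ray(f,*uv,100))
for uv in[(174,150),(383,131),(391,215),(178,233)]:print(uv,ray(f,*uv,90))
E
```

```text
[ 324  156   36   42 1276] ((341.410888671875, 176.60891723632812), (39.30397033691406, 32.73672866821289), 84.2894058227539) [ 551.9 -179.3]
[ 284  160   35   42 1273] ((300.844970703125, 180.37193298339844), (39.39318084716797, 32.5195198059082), 84.5596694946289) [543.1 -74. ]
[ 243  164   35   41 1275] ((260.0655822753906, 184.2213134765625), (39.3830451965332, 32.5023307800293), 84.80557250976562) [534.1  31.6]
[ 202  168   35   39 1205] ((219.17352294921875, 187.75588989257812), (38.961822509765625, 32.596012115478516), 85.60128784179688) [525.9 137.2]
105.86510283914588 yaw 0.08197985507819772 [538.76512912 -21.14800591]
(183, 178) [550.74119329 229.04103825]
(244, 215) [453.93285204  73.02990149]
(313, 214) [ 454.714909   -102.93976281]
(174, 150) [626.1028644 254.6125292]
(383, 131) [ 671.43326373 -291.17519389]
(391, 215) [ 450.91587531 -304.46126663]
(178, 233) [410.26643154 242.48143089]
```

Emit:
{"api": "drive_tool", "payload": {"targets": [-0.468,-0.274,0.06,0,0,-0.483,0,-0.468,-0.274,0.06,0,0,-0.483,0,-0.468,-0.274,0.06,0,0,-0.483,0,-0.468,-0.274,0.06,0,0,-0.483,0,-0.468,-0.274,0.06,0,0,-0.483,0,-0.468,-0.274,0.06,0,0,-0.483,0,-0.468,-0.274,0.06,0,0,-0.483,0,-0.468,-0.274,0.06,0,0,-0.483,0,-0.468,-0.274,0.06,0,0,-0.483,0,-0.468,-0.274,0.06,0,0,-0.483,0,-0.468,-0.274,0.06,0,0,-0.483,0,-0.468,-0.274,0.06,0,0,-0.483,0]}}

```text
clock: 1.15
eef_pos: [539.4, 178.0, 249.1]
tcp_rot: [3.142, -0.0, -3.059]
contact_force: [1.0, 1.0, 0.2]
opening: 0.003
```

Emit:
{"api": "drive_tool", "payload": {"targets": [0,0,0,0,0,0,0,0,0,0,0,0,0,0,0,0,0,0,0,0,0]}}

```text
clock: 1.4
eef_pos: [538.3, 179.9, 249.0]
tcp_rot: [3.141, -0.001, -3.061]
contact_force: [0.0, 0.1, 1.3]
opening: 0.005
```

Emit:
{"api": "drive_tool", "payload": {"targets": [-0.026,-0.042,0.03,0,0,0,0,-0.026,-0.042,0.07,0,0,0,0,-0.026,-0.042,0.07,0,0,0,0,-0.026,-0.042,0.07,0,0,0,0,-0.026,-0.042,0.07,0,0,0,0]}}

```text
clock: 1.82
eef_pos: [567.2, 141.5, 179.6]
tcp_rot: [3.141, -0.001, -3.058]
contact_force: [0.6, -1.1, 0.4]
opening: -0.0
```

```bash
python3 - <<'E'
from h import *
import cv2
f=grab_frame("wrist");g=grab_frame("side")["color"][120:320,180:400]
cv2.imwrite("pics/w1.png",np.hstack([f["color"],cv2.resize(g,None,fx=1,fy=1) if 0 else np.vstack([g,np.zeros((220,220,3),np.uint8)])]))
E
```

```text
(no output)
```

View pics/w1.png

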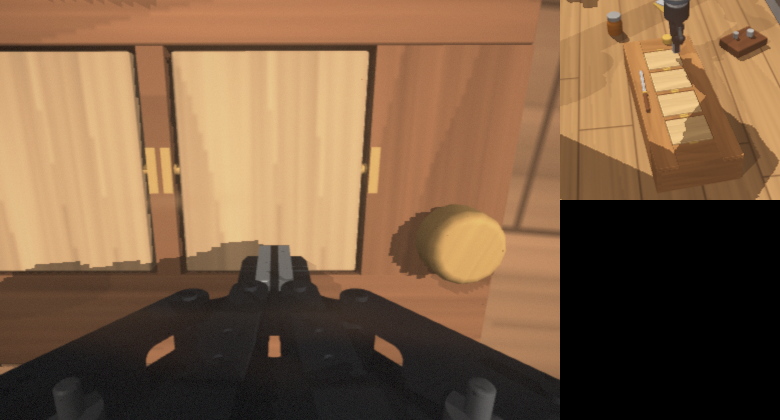

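Emit:
{"api": "drive_tool", "payload": {"targets": [0,0,0.012,0,0,0,0,0,0,0.016,0,0,0,0,0,0,0.019,0,0,0,0,0,0,0.019,0,0,0,0]}}

```text
clock: 2.25
eef_pos: [567.8, 140.8, 162.6]
tcp_rot: [3.141, 0.0, -3.059]
contact_force: [-8.4, 0.1, 27.1]
opening: 0.007
```

Emit:
{"api": "drive_tool", "payload": {"targets": [0,0,-0.012,0,0,0,0,0.014,0,-0.012,0,0,0,0,0.014,0,-0.005,0,0,0,0,0.014,0,-0.001,0,0,0,0,0.014,0,0.001,0,0,0,0,0.014,0,0.001,0,0,0,0]}}

```text
clock: 2.75
eef_pos: [553.6, 139.2, 162.4]
tcp_rot: [3.142, -0.002, -3.059]
contact_force: [-18.4, -2.4, 50.6]
opening: -0.001
```

Emit:
{"api": "drive_tool", "payload": {"targets": [0,0,-0.015,0,0,0,0,0,-0.04,-0.015,0,0,0,0,0,-0.08,-0.015,0,0,0,0,0,-0.106,-0.015,0,0,0,0,0,-0.106,-0.015,0,0,0,0,0,-0.106,-0.008,0,0,0,0,0,-0.106,-0.004,0,0,0,0,0,-0.106,-0.001,0,0,0,0,0,-0.106,-0.001,0,0,0,0]}}

```text
clock: 3.5
eef_pos: [562.8, 33.6, 162.5]
tcp_rot: [-3.14, -0.001, -3.058]
contact_force: [-11.3, -7.8, 38.4]
opening: -0.001
```

Panel 2 rigid (38 N). On to panel 3.

Emit:
{"api": "drive_tool", "payload": {"targets": [0,0,-0.015,0,0,0,0,0,-0.04,-0.015,0,0,0,0,0,-0.08,-0.015,0,0,0,0,0,-0.106,-0.015,0,0,0,0,0,-0.106,-0.015,0,0,0,0,0,-0.106,-0.008,0,0,0,0,0,-0.106,-0.004,0,0,0,0,0,-0.106,-0.001,0,0,0,0,0,-0.106,-0.001,0,0,0,0]}}

```text
clock: 4.25
eef_pos: [571.3, -70.9, 160.4]
tcp_rot: [3.141, -0.001, -3.058]
contact_force: [0.2, 0.5, 0.1]
opening: -0.001
```

Emit:
{"api": "drive_tool", "payload": {"targets": [0,0,0.003,0,0,0,0,0,0,0.006,0,0,0,0,0,0,0.009,0,0,0,0]}}

```text
clock: 4.5
eef_pos: [571.3, -71.2, 152.4]
tcp_rot: [3.141, -0.0, -3.059]
contact_force: [-1.3, 1.6, 7.7]
opening: -0.001
```

```bash
python3 - <<'E'
from h import *
import cv2
print(sense()["eef_pos"],sense()["contact_force"])
cv2.imwrite("pics/w2.png",grab_frame("wrist")["color"])
E
```

```text
[571.29444617 -71.1734697  152.40560603] [-1.31355449  1.6145968   7.65185131]
```

View pics/w2.png

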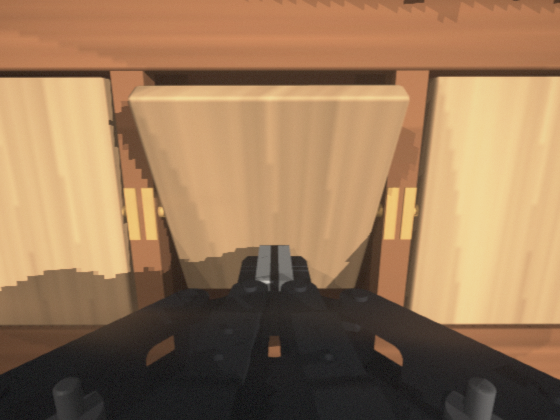

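Emit:
{"api": "drive_tool", "payload": {"targets": [0,0,0,0,0,0,0,-0.0045,0,0.004,0,0.05,0,0,-0.009,0,0.0075,0,0.1,0,0,-0.013,0,0.014,0,0.175,0,0,-0.017,0,0.0205,0,0.25,0,0,-0.017,0,0.0205,0,0.25,0,0]}}

```text
clock: 5.05
eef_pos: [589.9, -70.3, 130.7]
tcp_rot: [-3.141, -0.253, -3.058]
contact_force: [2.1, -0.9, 2.8]
opening: 0.001
```

Emit:
{"api": "drive_tool", "payload": {"targets": [-0.0017,0,0.0028,0,0.035,0,0,-0.0034,0,0.0056,0,0.07,0,0,-0.002,0,0.0075,0,0.07,0,0,-0.0003,0,0.0093,0,0.07,0,0,-0.0003,0,0.0093,0,0.07,0,0]}}

```text
clock: 5.47
eef_pos: [585.9, -70.8, 122.5]
tcp_rot: [3.141, -0.318, -3.059]
contact_force: [3.0, 0.6, -2.2]
opening: -0.001
```

```bash
python3 - <<'E'
from h import *
import cv2
g=grab_frame("side")["color"][150:300,220:370]
cv2.imwrite("pics/s3.png",np.hstack([cv2.resize(g,(400,400),interpolation=cv2.INTER_CUBIC),cv2.resize(grab_frame("top")["color"][140:220,260:340],(400,400),interpolation=cv2.INTER_CUBIC)]))
E
```

```text
(no output)
```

View pics/s3.png

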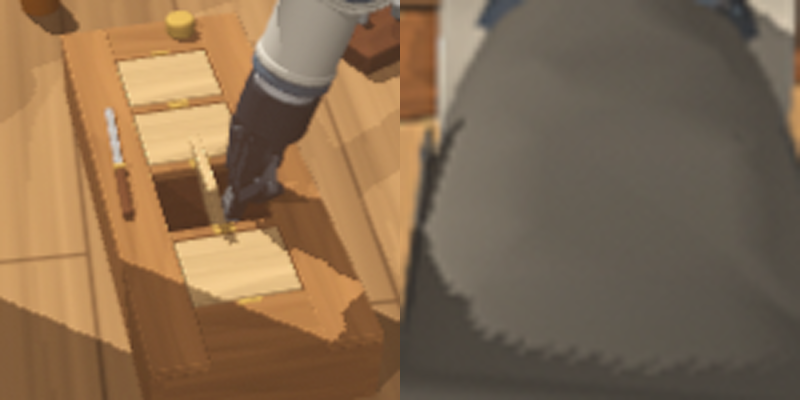

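Emit:
{"api": "drive_tool", "payload": {"targets": [0.001,0,0.0003,0,0,0,0,0.002,0,0.0006,0,0,0,0,0.002,0,0.0006,0,0,0,0]}}

```text
clock: 5.82
eef_pos: [585.3, -71.0, 122.9]
tcp_rot: [3.142, -0.316, -3.06]
contact_force: [7.1, 2.0, -4.6]
opening: -0.003
```

Emit:
{"api": "drive_tool", "payload": {"targets": [-0.003,0,-0.001,0,0,0,0,-0.006,0,-0.002,0,0,0,0,-0.006,0,-0.02,0,0,0,0,-0.006,0,-0.05,0,0,0,0,-0.006,0,-0.09,0,0,0,0,-0.006,0,-0.13,0,0,0,0,-0.006,0,-0.17,0,0,0,0,-0.006,0,-0.2,0,0,0,0,-0.006,0,-0.2,0,0,0,0,-0.006,0,-0.2,0,0,0,0]}}

```text
clock: 6.65
eef_pos: [653.1, -65.6, 312.4]
tcp_rot: [-3.141, -0.318, -3.06]
contact_force: [-0.7, -0.3, -1.6]
opening: 0.002
```

```bash
python3 - <<'E'
from h import *
import cv2
g=grab_frame("side")["color"][150:300,220:370]
cv2.imwrite("pics/s4.png",np.hstack([cv2.resize(g,(400,400),interpolation=cv2.INTER_CUBIC),cv2.resize(grab_frame("wrist")["color"],(400,300))[:, :] if 0 else cv2.copyMakeBorder(cv2.resize(grab_frame("wrist")["color"],(400,300)),0,100,0,0,0)]))
s=sense();print(s["contact_force"],s["qvel"].round(3))
E
```

```text
[-0.9176467   0.50071785  0.11691838] [-0.001  0.014  0.015 -0.001 -0.001  0.   ]
```

View pics/s4.png

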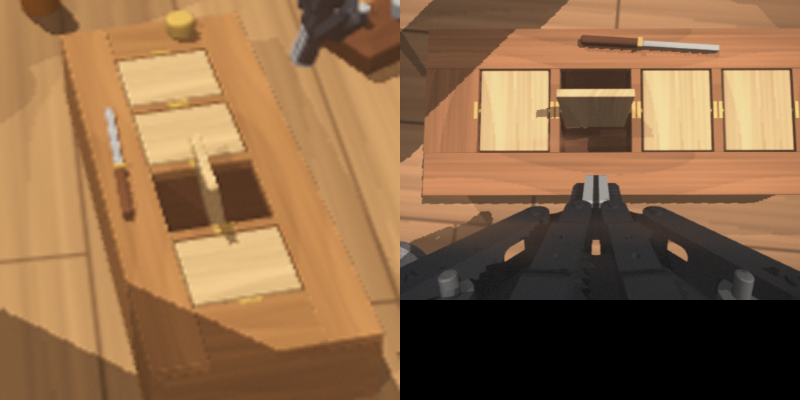

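The panel stands close to upright, with the arm clear. The file and puck are where they were.

```bash
python3 -c "
from rig import *
print(sign_off())"
```

```text
the job is handed in; nothing more can be done
None
```

The loose panel was the third from the left, and it now stands open with its back end down. I handed the job in at about 6.7 s, with the arm clear of the box.

- **Finding it:** I pressed panels 1, 2 and 3 with shut fingertips near their back ends. Panel 1 held rigid at up to 50 N and panel 2 at 38 N. Panel 3 sank under only a few newtons, and the wrist picture showed it tilted. I did not press panel 4, since the loose one was already found.
- **Opening it:** I followed the sinking end down with the tool tilted. I stopped when the fingertips met firm resistance of about 8 N, which I took to be its 1.4 rad stop. I did not measure the angle itself.
- **Last checks:** After I backed off, the side and wrist pictures showed panel 3 standing nearly upright. The file (both views) and the puck (side view) were in place. The force on the tool was about zero, within noise. The jar and mandrel were mostly outside those last crops, but the arm never worked near them.

The first press on panel 1 was very near the panel's edge and may have caught the frame, so I repeated it farther in. No other check failed or disagreed.

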